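# Load a glued phone into the UV curing box

## Task

Slide the carrier with the freshly glued phone along the bench, phone end first, into the open mouth of the UV curing box until it stands fully home against the back, and fold the box's lid down shut over it (swing the lid up and back first if it hangs in the way). Keep the carrier flat on the bench all the time, never lifted or tipped, and do not disturb the tip cleaner, the solder spool or the flux bottle.

Things in the scene. Friction and masses are not known exactly. Their poses are not given: they have to be found in the camera images.
- carrier: Loose flat aluminium plate, 184 (x) x 84 (y) x 12 mm, about 0.4 kg, lying to the robot's left. A black phone 147 x 71 x 9 mm is fixed on it (x -57 to +90 mm, top 21 mm above the bench). At the rear a square grip post 20 x 20 mm stands at x -78 mm, y 0, its top 55 mm above the bench. Origin: centre of the underside. +x points to the phone end (goes in first), z up.
- carrier_grip (a point): Point on the axis of the carrier's grip post, 12 mm below its top, 43 mm above the carrier's underside. Axes as the carrier's.
- uv_box: Fixed grey metal box, 206 long x 104 wide x 77 mm high, no floor of its own. Origin: on the bench, middle of its open mouth; +x points into the box, z up. Walls 6 mm thick, 70 mm high, 92 mm apart inside. From x 0 to 92 mm a bay open at the top, which the lid covers; from 92 to 200 mm a lamp block hangs down to 34 mm above the bench. Guide plates 25 mm high flare out at the mouth to x -21 mm.
- uv_box_back (a point): Inner face of the box's back wall, in the middle, at bench height, 200 mm in from the mouth. Axes as the box's. With the carrier fully home, its front edge touches here: its origin is 108 mm and its grip post 30 mm in from the mouth.
- uv_lid (a joint): Lid angle in rad: 0 = shut (lying level on the walls over the bay), 1.57 = upright, 2.15 = leaning back over the roof (its stop). A stiff hinge: it stays where it is left (about 2 N at its edge moves it).
- uv_lid_hinge (a point): Middle of the lid's hinge line, at x 94 mm, z 73.5 mm in the box's frame; the hinge line runs along the box's y.
- uv_lid_edge (a point): Middle of the lid's free edge, 112 mm from the hinge line. The lid is a flat grey panel 112 x 104 x 6 mm; shut, it reaches 18 mm out past the mouth.
- tip_cleaner: Bystander: round lime-green pot with brass wool, 68 mm diameter, 66 mm high, loose, standing near one side of the way to the mouth. Origin: centre of its underside.
- spool: Bystander: grey solder spool standing on its flange, 60 mm diameter, 52 mm high, loose, near the other side of the way to the mouth. Origin: centre of its underside.
- flux: Bystander: small white flux bottle, 40 mm diameter, 75 mm high, loose, beyond the carrier's place on the far side of the bench. Origin: centre of its underside.
Not all that is in view belongs to the job. Of the things that look like the carrier, take the one that is farthest to the robot's right at the start.

How it is judged:
By the outcome, as a careful person would: the job done as asked, in the order asked, and still so for the second after the job is handed in, with the robot touching nothing.
It also fails if it takes over 72 s, if anything falls off the work surface, if the arm or the gripper's body presses on something with over 40 N, if the wrist force passes 120 N, or if a joint passes its speed limit or range.

## Robot

A 6-joint arm with a two-finger parallel gripper is mounted at the origin on the work surface. World frame = base frame: x ahead of the robot, y to its left, z up, the work surface at z = 0. Lengths are in mm, angles in rad, forces in N, time in s.
With the tool pointing down it reaches from about 400 to 925 mm from the base axis. Payload 12.5 kg.
Tool frame: the origin (TCP) lies at the very end of the fingers, on their centre line; the grasp point (between the pads) lies grip_depth behind it (grip_depth is the distance from the TCP to the grasp point, in mm); z points along the fingers, y is the line along which they close (so a half turn about z gives the same grasp; the last joint's range is limited). The gripper opens to 95 mm and grips with 3 to 60 N. Pads are 20 mm wide; open, the fingers measure 119 mm over their backs; the gripper's body (75 mm by 180 mm) begins 59 mm behind the grasp point.
Start: joints at [1.059, 0.491, 1.559, -0, 1.092, -0.106], TCP at [246.707, 574.267, 214.661] pointing down, gripper open.
Joint ranges: [-3.1, 3.1], [-0.84, 2.19], [0.05, 2.79], [-1.13, 4.28], [0.06, 2.93], [-2.69, 2.69]. Speed limits (rad/s): [2.22, 2.22, 2.79, 3.14, 3.14, 3.14].

## Interface

Orientations are given as [roll, pitch, yaw] about the fixed x, y, z axes, in that order (R = Rz(yaw) Ry(pitch) Rx(roll)).
In Python, from cell import state, read_camera, job_done, grip_depth gives the robot as it stands.
- The arm moves only by the tool drive_tool, never from a script. Its argument "targets" is a list of rows, each an object with "jaw": the opening, from 0 (shut) to 1 (fully open); "travel": the shift along the tool's x, y, z in m, a list of three; "twist": the turn about the tool's z in rad. In form: [{"jaw": jaw, "travel": [tx, ty, tz], "twist": twist}, ...]. A call has 1 to 8 rows; each row is the pose to reach, as a shift and turn from the pose commanded when the call began, along the tool's axes at that moment; what a row does not reach only later rows make up. A row lasts 1/12 s, in which the tool goes at most 41.7 mm and 7.16 degrees, less where a joint would pass 70% of its speed; a pose out of reach is approached as far as the arm can. A call with a gripper value outside its range is refused whole. The fingers move at their own pace and stop on an object; the grip force is fixed at half the most. Time passes only in rows, so rows that repeat a pose let the fingers close. It gives the time, the measured TCP pose, the force, the opening and the grip force at its end, in the units of the state.
- state(): the state, without advancing time (a new reading comes with each control period).
- read_camera(name): name is "side" or "top" or "wrist"; returns a dict with "frame" (400x640x3 uint8, red, green, blue), "fx", "fy", "cx", "cy" (pixels), "k1" (the pictures are not rectified: a ray, as slopes to the right and down, at radius r is drawn at 1 + k1 r^2 times it, then the intrinsics apply), "R" (3x3) and "t" (3): a world point X has camera coordinates R X + t. Camera axes: x right, y down, z forward; pixel columns grow to the right and rows downward; lengths in mm; the calibration is good to about 2 mm. A picture is of the moment at which its call begins. There is no depth.
- job_done(): hands the job in; it is judged then, once.
The state is a dict: "t": time; "joints": joint angles; "qvel": joint speeds; "tau": joint torques, N m; "eef_pos": TCP position; "tcp_rot": TCP orientation; "ft_force": force on the tool from outside, world axes, zero at the start; "moment": the same for the moment, N m; "opening": opening from 0.0 (shut) to 1.0 (fully open); "grip_force": force on a finger pad.
Only numpy, scipy, OpenCV 4.12 (cv2) and the standard library are available. Lean on these libraries where they do the work, as an engineer would, in place of code of your own. Each camera call takes 0.05 s, during which the arm holds its last target. There are 200 camera calls.

## Working session

There is one attempt and no reset: what is moved stays moved. The work goes in short steps, Python scripts to look and compute and a tool call to move; the robot and the scene stay as the last step left them, time stands still between calls to the robot, and variables do not carry over. Pictures are saved under pics/ and viewed, at most 10 in all, crops included, and the job is handed in when it is done.

Besides the shell and the picture viewer there is one more tool, called after "Call:" as name(argument=value, ...) on one line, values as JSON. drive_tool: Moves the arm, as the interface text tells. Its arguments: {"type":"object","properties":{"targets":{"type":"array"}},"required":["targets"]}

```bash
mkdir -p pics
cat > h.py <<'E'
import numpy as np, cv2
from cell import state, read_camera, job_done, grip_depth
def snap(n,f):
    c=read_camera(n); cv2.imwrite('pics/'+f,c['frame'][:,:,::-1]); np.savez('pics/'+f[:-4],**{k:v for k,v in c.items()}); return c
def ray(c,u,v):
    d=np.array([(u-c['cx'])/c['fx'],(v-c['cy'])/c['fy']]); p=d.copy()
    for _ in range(20): p=d/(1+c['k1']*(p@p))
    R=np.array(c['R']);t=np.array(c['t']); return -R.T@t, R.T@np.array([p[0],p[1],1])
def atz(c,u,v,z):
    o,d=ray(c,u,v); return o+d*(z-o[2])/d[2]
def proj(c,X):
    q=np.array(c['R'])@np.array(X,float)+np.array(c['t']); p=q[:2]/q[2]; p=p*(1+c['k1']*(p@p)); return p*[c['fx'],c['fy']]+[c['cx'],c['cy']]
E
python3 - <<'E'
from h import *
a=snap('top','top0.png');b=snap('side','side0.png')
s=state();print(s,grip_depth)
for c in(a,b): print(-np.array(c['R']).T@c['t'],c['R'],c['fx'])
E
```

```text
{'t': 0.1, 'joints': array([ 1.05940730e+00,  4.91485970e-01,  1.55937332e+00, -4.90419614e-05,
        1.09173220e+00, -1.05584982e-01]), 'qvel': array([-9.65973719e-04,  3.97868623e-06, -2.76532285e-03,  1.63065216e-04,
       -4.79160509e-04,  1.09173133e-03]), 'tau': array([ 2.51222249e-03, -6.13625336e+01, -2.58611530e+01,  6.93741906e-02,
        4.70362196e-02, -3.51506958e-05]), 'eef_pos': array([246.59794909, 574.05811627, 214.13369339]), 'tcp_rot': array([-3.14059480e+00, -6.20099594e-05,  2.73581121e+00]), 'ft_force': array([0.50117399, 0.17094754, 0.87954663]), 'moment': array([-0.03529635, -0.0248224 , -0.05110825]), 'grip_force': 0.0, 'opening': 0.9988047476705278} 18.8
[ 4.31381410e+02 -4.39870123e-01  1.41561981e+03] [[ 0.01882357 -0.99961979  0.02014792]
 [-0.99735979 -0.02018699 -0.0697562 ]
 [ 0.07013641 -0.01878167 -0.99736058]] 451.07855150849906
[  323.38894841 -1009.29492095   897.92464865] [[ 0.98098215 -0.19379423 -0.01085478]
 [-0.130258   -0.61584029 -0.77702869]
 [ 0.14389886  0.7636652  -0.62937158]] 477.18569075188344
```

View pics/top0.png

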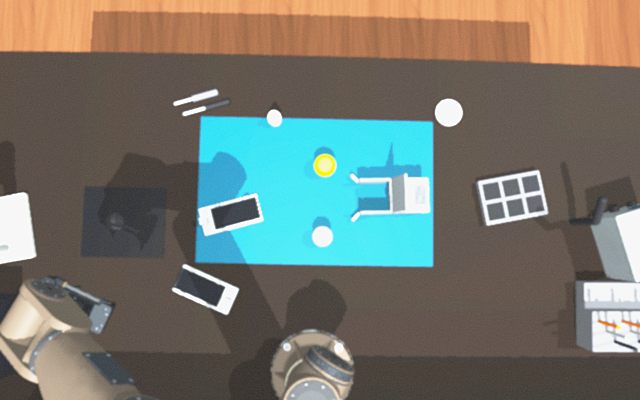

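View pics/side0.png

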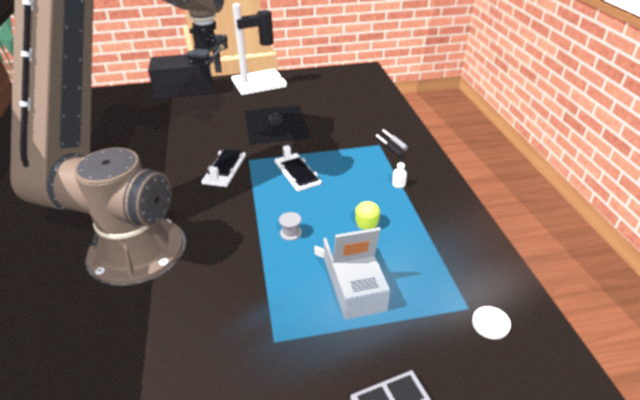

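The top picture shows two phone carriers, A at (231,214) on the mat and B at (205,289). A lies farther to the robot's right (image right = -y), so A fits the description. The box is at about (392,195) with its mouth facing left. The yellow-green pot is at (325,165), the spool at (322,236) and the flux at (274,118). I'll confirm in an enlarged crop.

Run:
```python
from h import *
im=cv2.imread('pics/top0.png')[135:325,180:440]
cv2.imwrite('pics/crop0.png',cv2.resize(im,None,fx=3,fy=3,interpolation=cv2.INTER_CUBIC))
im=cv2.imread('pics/side0.png')[140:320,190:400]
cv2.imwrite('pics/crop1.png',cv2.resize(im,None,fx=3.3,fy=3.3,interpolation=cv2.INTER_CUBIC))
```

```text
(no output)
```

View pics/crop0.png

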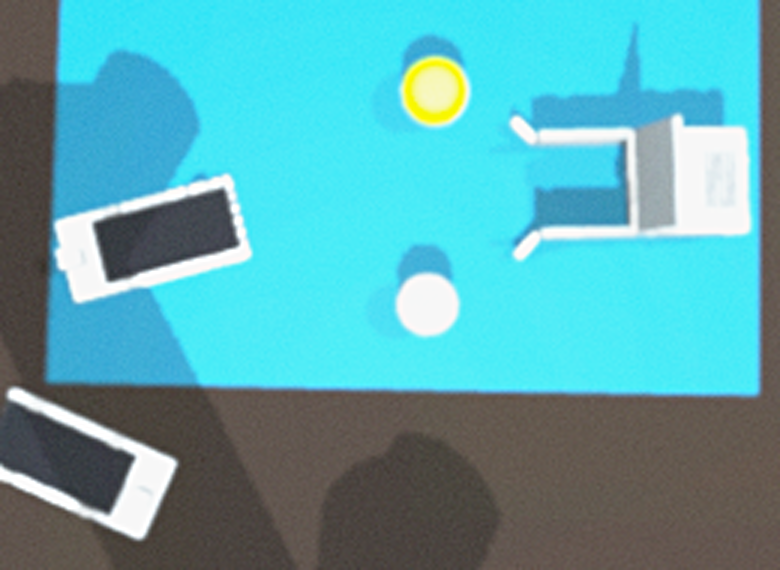

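View pics/crop1.png

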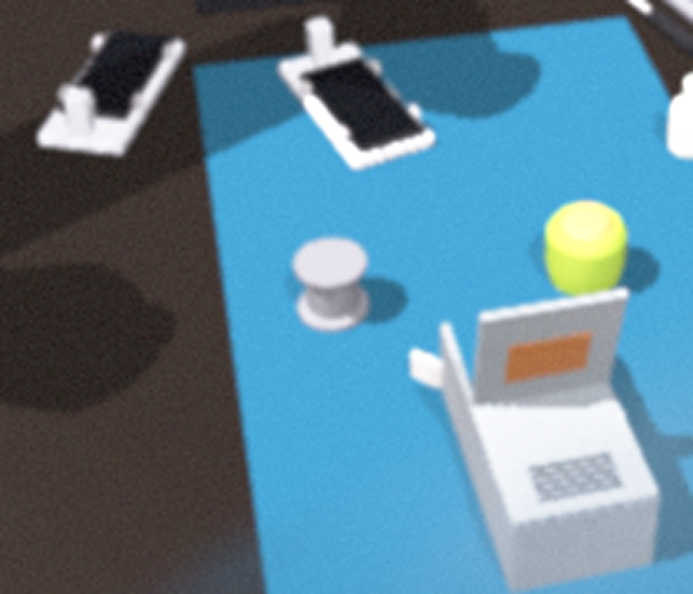

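Crop 0 confirms A: phone on the plate, post at the rear (left) end at full-image (200,221), phone end toward the box. The lid stands close to upright (crop x 633–680), and its orange label is visible in the side view. Next I'll measure both.

Run:
```python
from h import *
from scipy.optimize import least_squares
c=np.load('pics/top0.npz');s=np.load('pics/side0.npz')
f=lambda x,y:(180+(x+.5)/3-.5,135+(y+.5)/3-.5)
g=lambda x,y:(190+(x+.5)/3.3-.5,140+(y+.5)/3.3-.5)
def fit(pts,x0):
    def res(p):
        R=np.array([[np.cos(p[2]),-np.sin(p[2])],[np.sin(p[2]),np.cos(p[2])]])
        return np.concatenate([proj(cam,[*(R@[X[0],X[1]]+p[:2]),X[2]])-uv for cam,uv,X in pts])
    r=least_squares(res,x0);print(r.x.round(3),np.abs(r.fun).max().round(2),r.fun.reshape(-1,2).round(1).tolist());return r.x
# carrier: +x to image right (-y world), +y = image up (+x world)
car=fit([(c,f(57,220),(-92,42,12)),(c,f(232,176),(92,42,12)),(c,f(250,255),(92,-42,12)),(c,f(78,302),(-92,-42,12)),
 (s,g(357,166),(92,-42,12)),(s,g(434,135),(92,42,12)),(s,g(318,19),(-78,0,55))],[380,250,-1.4])
box=fit([(c,f(747,128),(206,52,77)),(c,f(750,235),(206,-52,77)),(c,f(538,135),(0,49,70)),(c,f(540,235),(0,-49,70)),
 (s,g(510,523),(206,-52,77)),(s,g(659,493),(206,52,77)),(s,g(445,325),(0,-49,70))],[430,-100,-1.57])
def T(p,X): 
    R=np.array([[np.cos(p[2]),-np.sin(p[2])],[np.sin(p[2]),np.cos(p[2])]]);return [*(R@X[:2]+p[:2]),X[2]]
# lid angle
def lr(a):
    e=[94-112*np.cos(a[0]),0,73.5+112*np.sin(a[0])]
    return np.concatenate([proj(s,T(box,[e[0],y,e[2]]))-g(*uv) for y,uv in((52,(627,291)),(-52,(481,314)))])
r=least_squares(lr,[1.6]);print('lid',r.x,r.fun)
print('grip',T(car,[-78,0,43]),'final',T(box,[30,0,43]),'entry',T(box,[-30-184,0,0]))
for n,p,z,cam in(('pot',f(435,91),66,c),('spool',f(428,304),52,c)):
    print(n,atz(cam,*p,z)); 
print('flux',atz(c,274,118,75))
st=state();print(st['eef_pos'],st['tcp_rot'])
```

```text
[479.586 258.757  -1.29 ] 1.6 [[0.4, 0.6], [-0.5, 0.1], [0.2, -0.2], [-0.0, -0.5], [-0.7, -1.6], [0.3, 0.2], [0.4, 1.5]]
[ 539.123 -135.705   -1.536] 0.8 [[-0.4, 0.3], [-0.3, -0.8], [0.7, 0.2], [0.8, -0.6], [-0.0, -0.4], [-0.3, 0.1], [-0.6, -0.4]]
lid [1.77132035] [-0.31280116 -0.07928733 -1.07600106  0.51992407]
grip [np.float64(457.99123998961477), np.float64(333.7077867883163), 43] final [np.float64(540.1792351584236), np.float64(-165.68677174355926), 43] entry [np.float64(531.5860826533583), np.float64(78.16186518112133), 0]
pot [631.27408575 -27.77509236  66.        ]
spool [417.51098815 -25.04274395  52.        ]
flux [769.62587135 127.90500396  75.        ]
[246.59794909 574.05811627 214.13369339] [-3.14059480e+00 -6.20099594e-05  2.73581121e+00]
```

```bash
cat >> h.py <<'E'
def go(cur,*tg):  # cur,tg=(x,y,z,yaw) mm -> travel m, twist
    x,y,z,w=cur; c,s=np.cos(w),np.sin(w)
    for t in tg:
        d=np.array(t[:3])-cur[:3]
        print(t,'->',np.round([(c*d[0]+s*d[1])/1e3,(s*d[0]-c*d[1])/1e3,-d[2]/1e3],4).tolist(),'twist',round(-(t[3]-w),3))
E
python3 - <<'E'
from h import *
go((246.7,574.3,214.7,2.7358),(458,334.5,120,1.852))
go((458,334.5,120,1.852),(458,334.5,26,1.852))
E
```

```text
(458, 334.5, 120, 1.852) -> [-0.2888, -0.1369, 0.0947] twist 0.884
(458, 334.5, 26, 1.852) -> [0.0, 0.0, 0.094] twist -0.0
```

Call:
drive_tool(targets=[{"jaw":1,"travel":[-0.036,-0.017,0.012],"twist":0.11},{"jaw":1,"travel":[-0.072,-0.034,0.024],"twist":0.22},{"jaw":1,"travel":[-0.108,-0.051,0.036],"twist":0.33},{"jaw":1,"travel":[-0.144,-0.068,0.048],"twist":0.44},{"jaw":1,"travel":[-0.18,-0.085,0.06],"twist":0.55},{"jaw":1,"travel":[-0.216,-0.102,0.072],"twist":0.66},{"jaw":1,"travel":[-0.252,-0.119,0.084],"twist":0.77},{"jaw":1,"travel":[-0.289,-0.137,0.095],"twist":0.884}])

```text
t: 0.77
eef_pos: [458.4, 333.3, 119.1]
tcp_rot: [-3.141, 0.0, 1.847]
ft_force: [1.1, -0.2, -0.2]
opening: 1.001
grip_force: 0.0
```

Run:
```python
from h import *
c=snap('wrist','w0.png');s=state();print(s['t'],s['eef_pos'],s['tcp_rot'])
print('post top expected',proj(c,[458,333.7,55]))
```

```text
0.8167 [461.94469726 328.6809195  117.21007501] [-3.13993550e+00  1.60175862e-03  1.83451413e+00]
post top expected [319.2908942  206.01512989]
```

View pics/w0.png

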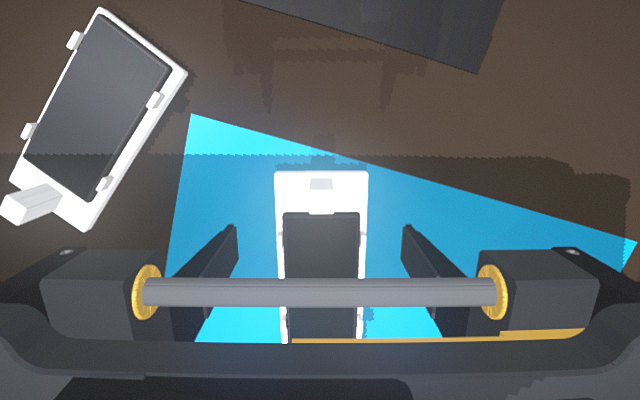

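The wrist view shows the carrier squarely between the fingers: rear edge at row 172 (columns 275–368), post at about (321,184–213). The arm was still settling. I'll check the fit against these pixels.

Run:
```python
from h import *
c=np.load('pics/w0.npz');p=(479.6,258.8,-1.290)
print(-c['R'].T@c['t'])
R=np.array([[np.cos(p[2]),-np.sin(p[2])],[np.sin(p[2]),np.cos(p[2])]])
for n,X in(('rearL',(-92,42,12)),('rearR',(-92,-42,12)),('postrear',(-88,0,55)),('postfront',(-68,0,55)),('postbase f',(-68,0,12)),('phoneRear',(-57,0,21))):print(n,proj(c,[*(R@X[:2]+p[:2]),X[2]]).round())
print(state()['eef_pos'],state()['tcp_rot'])
```

```text
[437.33847545 406.33533895 289.47882411]
rearL [366. 176.]
rearR [272. 176.]
postrear [319. 193.]
postfront [319. 218.]
postbase f [319. 202.]
phoneRear [319. 217.]
[461.94469726 328.6809195  117.21007501] [-3.13993550e+00  1.60175862e-03  1.83451413e+00]
```

Call:
drive_tool(targets=[{"jaw":1,"travel":[0.002,0,0],"twist":0},{"jaw":1,"travel":[0.002,0,0.01],"twist":0},{"jaw":1,"travel":[0.002,0,0.028],"twist":0},{"jaw":1,"travel":[0.002,0,0.046],"twist":0},{"jaw":1,"travel":[0.002,0,0.064],"twist":0},{"jaw":1,"travel":[0.002,0,0.08],"twist":0},{"jaw":1,"travel":[0.002,0,0.09],"twist":0},{"jaw":1,"travel":[0.002,0,0.093],"twist":0}])

```text
t: 1.48
eef_pos: [455.6, 337.5, 25.2]
tcp_rot: [-3.139, 0.0, 1.854]
ft_force: [-0.9, -0.9, 0.8]
opening: 1.001
grip_force: 0.0
```

Call:
drive_tool(targets=[{"jaw":0.6,"travel":[0,0,0],"twist":0},{"jaw":0.4,"travel":[0,0,0],"twist":0},{"jaw":0.3,"travel":[0,0,0],"twist":0},{"jaw":0.15,"travel":[0,0,0],"twist":0},{"jaw":0,"travel":[0,0,0],"twist":0},{"jaw":0,"travel":[0,0,0],"twist":0},{"jaw":0,"travel":[0,0,0],"twist":0},{"jaw":0,"travel":[0,0,0],"twist":0}])

```text
t: 2.15
eef_pos: [457.1, 336.9, 27.0]
tcp_rot: [3.141, -0.0, 1.852]
ft_force: [-0.2, -0.1, 0.0]
opening: 0.494
grip_force: 0.0
```

Call:
drive_tool(targets=[{"jaw":0,"travel":[0,0,0.001],"twist":0},{"jaw":0,"travel":[0,0,0.001],"twist":0},{"jaw":0,"travel":[0,0,0.001],"twist":0},{"jaw":0,"travel":[0,0,0.001],"twist":0},{"jaw":0,"travel":[0,0,0.001],"twist":0},{"jaw":0,"travel":[0,0,0.001],"twist":0},{"jaw":0,"travel":[0,0,0.001],"twist":0},{"jaw":0,"travel":[0,0,0.001],"twist":0}])

```text
t: 2.82
eef_pos: [457.0, 336.9, 25.8]
tcp_rot: [-3.142, -0.0, 1.852]
ft_force: [1.2, -0.2, -1.2]
opening: 0.206
grip_force: 30.0
```

Run:
```python
from h import *
s=state();print(s['t'],s['eef_pos'],s['tcp_rot'],s['opening'],s['grip_force'],s['ft_force'],s['moment'])
cur=(457.5,336.4,26,1.852)
go(cur,(474,336.4-45,26,1.790),(490,336-90,26,1.729),(520,336-120,26,1.63),(533,200,26,1.606))
```

```text
2.8167 [456.98724149 336.89749596  25.84941045] [-3.14153636e+00 -4.79718044e-05  1.85177816e+00] 0.2064742671116794 29.975989758968353 [ 1.18071734 -0.17294341 -1.22791736] [-0.01492281 -0.001056   -0.02846812]
(474, 291.4, 26, 1.79) -> [-0.0478, 0.0034, -0.0] twist 0.062
(490, 246, 26, 1.729) -> [-0.0959, 0.0061, -0.0] twist 0.123
(520, 216, 26, 1.63) -> [-0.133, 0.0266, -0.0] twist 0.222
(533, 200, 26, 1.606) -> [-0.152, 0.0347, -0.0] twist 0.246
```

Call:
drive_tool(targets=[{"jaw":0,"travel":[-0.005,0.001,0],"twist":0.01},{"jaw":0,"travel":[-0.015,0.003,0],"twist":0.025},{"jaw":0,"travel":[-0.026,0.005,0],"twist":0.042},{"jaw":0,"travel":[-0.037,0.007,0],"twist":0.06},{"jaw":0,"travel":[-0.048,0.009,0],"twist":0.078},{"jaw":0,"travel":[-0.059,0.0115,0],"twist":0.096},{"jaw":0,"travel":[-0.069,0.0135,0],"twist":0.113},{"jaw":0,"travel":[-0.075,0.0147,0],"twist":0.123}])

```text
t: 3.48
eef_pos: [492.7, 267.4, 25.9]
tcp_rot: [3.142, -0.0, 1.726]
ft_force: [-0.0, 0.1, -2.8]
opening: 0.21
grip_force: 30.0
```

Call:
drive_tool(targets=[{"jaw":0,"travel":[-0.008,0.003,0],"twist":0.013},{"jaw":0,"travel":[-0.018,0.006,0],"twist":0.03},{"jaw":0,"travel":[-0.029,0.0095,0],"twist":0.049},{"jaw":0,"travel":[-0.04,0.013,0],"twist":0.068},{"jaw":0,"travel":[-0.051,0.0165,0],"twist":0.086},{"jaw":0,"travel":[-0.062,0.02,0],"twist":0.104},{"jaw":0,"travel":[-0.07,0.0228,0],"twist":0.118},{"jaw":0,"travel":[-0.073,0.0238,0],"twist":0.123}])

```text
t: 4.15
eef_pos: [527.7, 199.2, 25.9]
tcp_rot: [3.141, -0.0, 1.603]
ft_force: [-0.2, 1.0, -1.2]
opening: 0.21
grip_force: 30.0
```

Call:
drive_tool(targets=[{"jaw":0,"travel":[0,0,0],"twist":0},{"jaw":0,"travel":[0,0,0],"twist":0},{"jaw":0,"travel":[0,0,0],"twist":0},{"jaw":0,"travel":[0,0,0],"twist":0}])

```text
t: 4.48
eef_pos: [526.7, 200.9, 25.9]
tcp_rot: [-3.142, -0.0, 1.607]
ft_force: [0.2, -0.3, -1.5]
opening: 0.208
grip_force: 30.0
```

Run:
```python
from h import *
c=snap('top','top1.png');s=state();print(s['t'],s['eef_pos'],s['tcp_rot'],s['grip_force'],s['ft_force'],s['moment'])
im=c['frame'][135:285,230:450,::-1]
cv2.imwrite('pics/crop2.png',cv2.resize(im,None,fx=3.6,fy=3.6,interpolation=cv2.INTER_CUBIC))
```

```text
4.5333 [526.70540084 200.96594207  25.87881811] [-3.14153922e+00 -5.04145968e-05  1.60655302e+00] 29.97577428817749 [ 0.78273927 -0.17710536 -1.51021814] [-0.13998364  0.09363385 -0.01457147]
```

View pics/crop2.png

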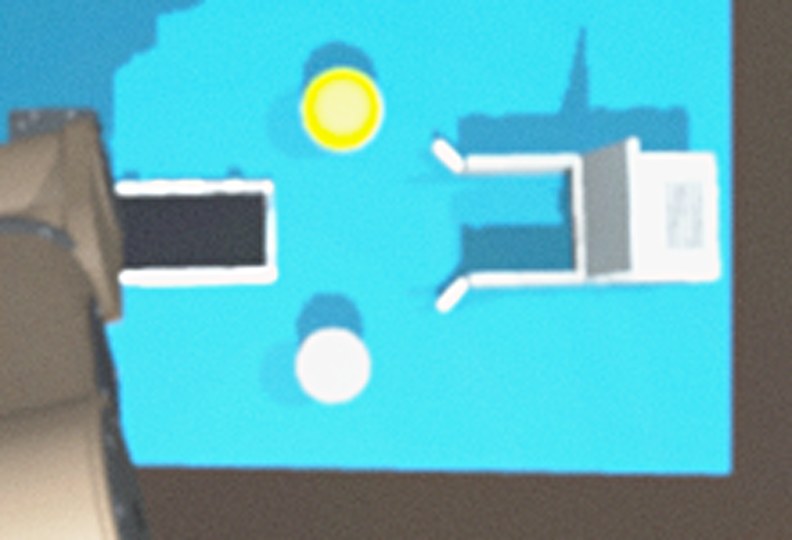

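The crop shows the carrier's front corners at (273,182) and (275,283), and its side edges at column 120 on rows 187 and 284. It is nearly in line with the box and clear of the pot and spool. I'll compute the offset from the box axis.

Run:
```python
from h import *
c=np.load('pics/top1.npz');k=3.6
f=lambda x,y:(230+(x+.5)/k-.5,135+(y+.5)/k-.5)
b=np.array([539.12,-135.7]);w=-1.536;R=np.array([[np.cos(w),np.sin(w)],[-np.sin(w),np.cos(w)]])
for n,p,z in(('fu',(273,182),12),('fl',(275,283),12),('ru',(120,187),12),('rl',(120,284),12),('wu',(465,163),70),('wl',(468,281),70),('bu',(718,152),77),('bl',(720,283),77)):
    X=atz(c,*f(*p),z)[:2];print(n,X.round(1),(R@(X-b)).round(1))
print('tcp',(R@(np.array([526.7,201.])-b)))
```

```text
fu [574.4  29.9] [-164.3   41. ]
fl [486.7  26.3] [-163.7  -46.7]
ru [567.3 162.4] [-296.9   38.5]
rl [483.2 160. ] [-297.5  -45.6]
wu [ 587.7 -131.2] [-2.8 48.8]
wl [ 489.2 -135. ] [ -2.5 -49.8]
bu [ 600.8 -342.2] [208.5  54.4]
bl [ 491.3 -344.1] [206.6 -55. ]
tcp [-336.92826819   -0.69892266]
```

Call:
drive_tool(targets=[{"jaw":0,"travel":[-0.008,0.001,0],"twist":0},{"jaw":0,"travel":[-0.024,0.002,0],"twist":0},{"jaw":0,"travel":[-0.042,0.0025,0],"twist":0},{"jaw":0,"travel":[-0.06,0.0025,0],"twist":0},{"jaw":0,"travel":[-0.078,0.0025,0],"twist":0},{"jaw":0,"travel":[-0.096,0.0025,0],"twist":0},{"jaw":0,"travel":[-0.112,0.0025,0],"twist":0},{"jaw":0,"travel":[-0.12,0.0025,0],"twist":0}])

```text
t: 5.2
eef_pos: [533.6, 79.1, 25.9]
tcp_rot: [3.142, -0.0, 1.605]
ft_force: [0.6, 0.0, -1.8]
opening: 0.208
grip_force: 30.0
```

Call:
drive_tool(targets=[{"jaw":0,"travel":[-0.005,0,0],"twist":0},{"jaw":0,"travel":[-0.012,0,0],"twist":0},{"jaw":0,"travel":[-0.02,0,0],"twist":0},{"jaw":0,"travel":[-0.028,0,0],"twist":0},{"jaw":0,"travel":[-0.036,0,0],"twist":0},{"jaw":0,"travel":[-0.044,0,0],"twist":0},{"jaw":0,"travel":[-0.052,0,0],"twist":0},{"jaw":0,"travel":[-0.06,0,0],"twist":0}])

```text
t: 5.87
eef_pos: [535.8, 20.0, 25.9]
tcp_rot: [3.142, -0.0, 1.606]
ft_force: [-0.1, 2.0, 0.2]
opening: 0.211
grip_force: 30.0
```

Run:
```python
from h import *
c=snap('top','top2.png');s=state();print(s['t'],s['eef_pos'],s['tcp_rot'],s['grip_force'],s['ft_force'],s['moment'])
im=c['frame'][145:265,250:430,::-1]
cv2.imwrite('pics/crop3.png',cv2.resize(im,None,fx=4.4,fy=4.4,interpolation=cv2.INTER_CUBIC))
```

```text
5.9167 [535.89216677  18.94977179  25.83514233] [3.14144907e+00 1.35116516e-04 1.60523723e+00] 29.976044297218323 [ 0.64388933 -1.81994821 -1.14259451] [-0.21093407  0.08301234  0.01191197]
```

View pics/crop3.png

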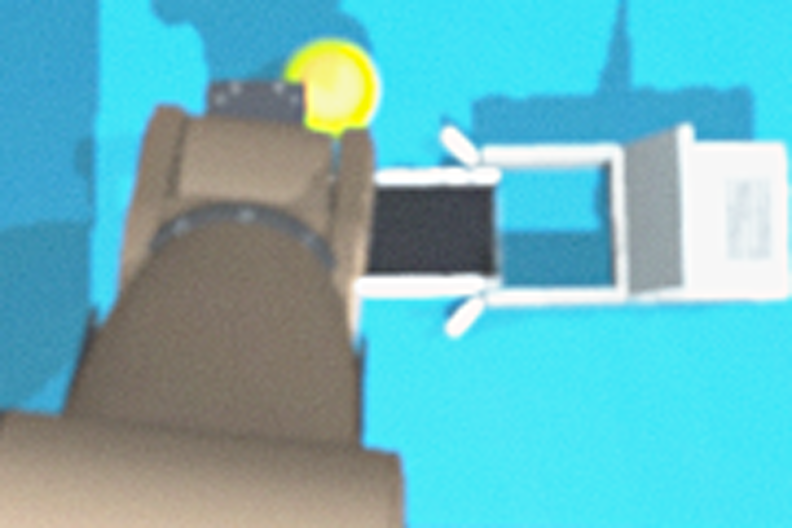

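The carrier's front is in the guide mouth at about (498,168)–(495,297). The wall bands run over rows 147–166 and 288–304. The pot is untouched, with the gripper body passing above it. I'll check the centring in numbers.

Run:
```python
from h import *
c=np.load('pics/top2.npz');k=4.4
f=lambda x,y:(250+(x+.5)/k-.5,145+(y+.5)/k-.5)
b=np.array([539.12,-135.7]);w=-1.536;R=np.array([[np.cos(w),np.sin(w)],[-np.sin(w),np.cos(w)]])
for n,p,z in(('c up',(400,171),12),('c lo',(400,296),12),('ph up',(480,184),21),('ph lo',(480,275),21),('ph front',(496,230),21),('wu out',(490,147),70),('wu in',(490,166),70),('wl in',(490,288),70),('wl out',(490,304),70)):
    X=atz(c,*f(*p),z)[:2];print(n,(R@(X-b)).round(1))
s=state();print('tcp',(R@(s['eef_pos'][:2]-b)))
```

```text
c up [-54.6  44.9]
c lo [-56.2 -44.1]
ph up [ 1.3 33.9]
ph lo [ -0.  -30.5]
ph front [12.   1.1]
wu out [ 3.8 54.4]
wu in [ 3.5 41.3]
wl in [  1.7 -42. ]
wl out [  1.5 -52.9]
tcp [-154.66845155    2.15427882]
```

Call:
drive_tool(targets=[{"jaw":0,"travel":[-0.006,0,0],"twist":0},{"jaw":0,"travel":[-0.014,0,0],"twist":0},{"jaw":0,"travel":[-0.024,0,0],"twist":0},{"jaw":0,"travel":[-0.034,0,0],"twist":0},{"jaw":0,"travel":[-0.044,0,0],"twist":0},{"jaw":0,"travel":[-0.054,0,0],"twist":0},{"jaw":0,"travel":[-0.064,0,0],"twist":0},{"jaw":0,"travel":[-0.074,0,0],"twist":0}])

```text
t: 6.58
eef_pos: [538.3, -54.3, 25.9]
tcp_rot: [-3.142, -0.0, 1.606]
ft_force: [0.2, 0.5, -0.7]
opening: 0.209
grip_force: 30.0
```

Call:
drive_tool(targets=[{"jaw":0,"travel":[-0.01,0,0],"twist":0},{"jaw":0,"travel":[-0.02,0,0],"twist":0},{"jaw":0,"travel":[-0.03,0,0],"twist":0},{"jaw":0,"travel":[-0.04,0,0],"twist":0},{"jaw":0,"travel":[-0.05,0,0],"twist":0},{"jaw":0,"travel":[-0.06,0,0],"twist":0},{"jaw":0,"travel":[-0.068,0,0],"twist":0},{"jaw":0,"travel":[-0.074,0,0],"twist":0}])

```text
t: 7.25
eef_pos: [540.9, -128.2, 25.8]
tcp_rot: [3.142, -0.0, 1.605]
ft_force: [-0.6, 1.4, -0.8]
opening: 0.207
grip_force: 30.0
```

Call:
drive_tool(targets=[{"jaw":0,"travel":[-0.004,0,0],"twist":0},{"jaw":0,"travel":[-0.008,0,0],"twist":0},{"jaw":0,"travel":[-0.012,0,0],"twist":0},{"jaw":0,"travel":[-0.016,0,0],"twist":0},{"jaw":0,"travel":[-0.02,0,0],"twist":0},{"jaw":0,"travel":[-0.024,0,0],"twist":0},{"jaw":0,"travel":[-0.027,0,0],"twist":0},{"jaw":0,"travel":[-0.03,0,0],"twist":0}])

```text
t: 7.92
eef_pos: [542.0, -157.4, 25.9]
tcp_rot: [3.142, -0.0, 1.606]
ft_force: [-0.3, 1.0, -0.4]
opening: 0.208
grip_force: 30.0
```

Call:
drive_tool(targets=[{"jaw":0,"travel":[-0.002,0,0],"twist":0},{"jaw":0,"travel":[-0.003,0,0],"twist":0},{"jaw":0,"travel":[-0.004,0,0],"twist":0},{"jaw":0,"travel":[-0.005,0,0],"twist":0},{"jaw":0,"travel":[-0.006,0,0],"twist":0},{"jaw":0,"travel":[-0.007,0,0],"twist":0}])

```text
t: 8.42
eef_pos: [542.2, -164.1, 25.8]
tcp_rot: [3.142, -0.0, 1.606]
ft_force: [0.1, 1.9, -0.1]
opening: 0.207
grip_force: 30.0
```

Call:
drive_tool(targets=[{"jaw":0,"travel":[-0.0007,0,0],"twist":0},{"jaw":0,"travel":[-0.0015,0,0],"twist":0},{"jaw":0,"travel":[-0.002,0,0],"twist":0},{"jaw":0,"travel":[-0.002,0,0],"twist":0}])

```text
t: 8.75
eef_pos: [542.0, -164.2, 25.9]
tcp_rot: [-3.141, -0.002, 1.606]
ft_force: [1.7, 16.1, 2.8]
opening: 0.207
grip_force: 30.0
```

Call:
drive_tool(targets=[{"jaw":0,"travel":[-0.0005,0,0],"twist":0},{"jaw":0,"travel":[-0.001,0,0],"twist":0},{"jaw":0,"travel":[-0.001,0,0],"twist":0}])

```text
t: 9.0
eef_pos: [542.0, -164.4, 26.0]
tcp_rot: [-3.14, -0.003, 1.606]
ft_force: [2.2, 22.5, 4.9]
opening: 0.207
grip_force: 30.0
```

Run:
```python
from h import *
s=state();print(s['t'],s['eef_pos'],s['tcp_rot'],s['ft_force'],s['moment'])
a=snap('top','top3.png');b=snap('side','side3.png')
A=cv2.resize(a['frame'][160:230,330:440,::-1],None,fx=3.6,fy=3.6,interpolation=cv2.INTER_CUBIC)
B=cv2.resize(b['frame'][180:320,270:400,::-1],None,fx=3,fy=3,interpolation=cv2.INTER_CUBIC)
o=np.zeros((420,790,3),np.uint8);o[:A.shape[0],:A.shape[1]]=A;o[:B.shape[0],400:400+B.shape[1]]=B
cv2.imwrite('pics/m3.png',o)
```

```text
9.0 [ 541.97669478 -164.39745017   25.98878248] [-3.14037336e+00 -3.09674710e-03  1.60622251e+00] [ 2.24093321 22.48036645  4.85400131] [ 3.53167008 -0.59402769  0.14356793]
```

View pics/m3.png

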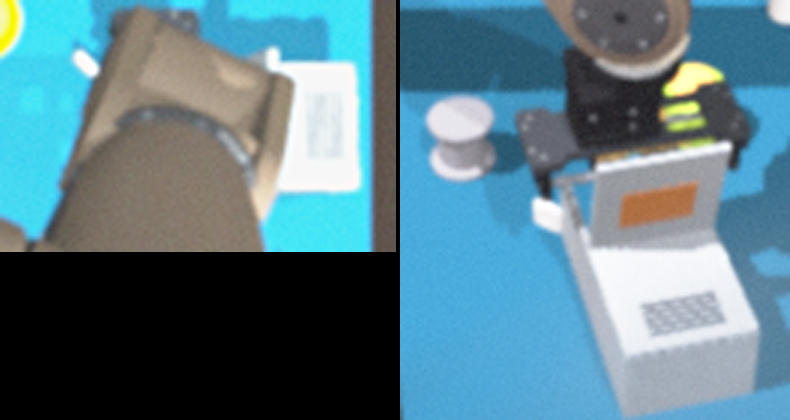

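The carrier is home: contact is stiff, with the force rising to 22 N and no further travel, and the post is about 29 mm in from the mouth. The side view shows the lid leaning back behind the gripper, with the spool and pot in place. Next I'll relax the push, open slightly inside the bay and rise.

Call:
drive_tool(targets=[{"jaw":0,"travel":[0.001,0,0],"twist":0},{"jaw":0,"travel":[0.0024,0,0],"twist":0},{"jaw":0,"travel":[0.0024,0,0],"twist":0},{"jaw":0.4,"travel":[0.0024,0,0],"twist":0},{"jaw":0.4,"travel":[0.0024,0,0],"twist":0},{"jaw":0.4,"travel":[0.0024,0,0],"twist":0},{"jaw":0.4,"travel":[0.0024,0,0],"twist":0},{"jaw":0.4,"travel":[0.0024,0,0],"twist":0}])

```text
t: 9.77
eef_pos: [542.3, -165.0, 25.9]
tcp_rot: [3.141, 0.0, 1.605]
ft_force: [0.2, 0.1, -0.4]
opening: 0.395
grip_force: 0.0
```

Call:
drive_tool(targets=[{"jaw":0.4,"travel":[0,0,-0.006],"twist":0},{"jaw":0.4,"travel":[0,0,-0.02],"twist":0},{"jaw":0.4,"travel":[0,0,-0.045],"twist":0},{"jaw":0.4,"travel":[0,0,-0.075],"twist":0},{"jaw":0,"travel":[0,0,-0.11],"twist":0},{"jaw":0,"travel":[0,0,-0.145],"twist":0},{"jaw":0,"travel":[0,0,-0.172],"twist":0},{"jaw":0,"travel":[0,0,-0.19],"twist":0}])

```text
t: 10.43
eef_pos: [542.6, -164.9, 219.5]
tcp_rot: [3.138, 0.002, 1.606]
ft_force: [0.4, 0.6, -0.2]
opening: 0.176
grip_force: 0.0
```

Call:
drive_tool(targets=[{"jaw":0,"travel":[-0.005,0,0],"twist":0},{"jaw":0,"travel":[-0.02,0,0],"twist":0},{"jaw":0,"travel":[-0.045,0,0],"twist":0},{"jaw":0,"travel":[-0.07,0,0],"twist":0},{"jaw":0,"travel":[-0.095,0,0],"twist":0},{"jaw":0,"travel":[-0.115,0,0],"twist":0},{"jaw":0,"travel":[-0.13,0,0],"twist":0},{"jaw":0,"travel":[-0.132,0,0],"twist":0}])

```text
t: 11.1
eef_pos: [546.2, -299.4, 214.2]
tcp_rot: [-3.14, -0.001, 1.603]
ft_force: [1.0, -0.7, -0.5]
opening: 0.004
grip_force: 0.0
```

Run:
```python
from h import *
b=snap('side','side4.png');a=snap('top','top4.png');s=state();print(s['t'],s['eef_pos'],s['tcp_rot'],s['opening'],s['ft_force'])
A=cv2.resize(a['frame'][160:230,330:440,::-1],None,fx=3.6,fy=3.6,interpolation=cv2.INTER_CUBIC)
B=cv2.resize(b['frame'][180:320,270:400,::-1],None,fx=3,fy=3,interpolation=cv2.INTER_CUBIC)
o=np.zeros((420,790,3),np.uint8);o[:A.shape[0],:A.shape[1]]=A;o[:B.shape[0],400:400+B.shape[1]]=B
cv2.imwrite('pics/m4.png',o)
```

```text
11.2 [ 546.3559419  -296.98842701  214.77394507] [-3.14027511e+00 -1.22540929e-03  1.60463330e+00] 0.003633898685633392 [-0.01142029  0.57882837 -0.14942762]
```

View pics/m4.png

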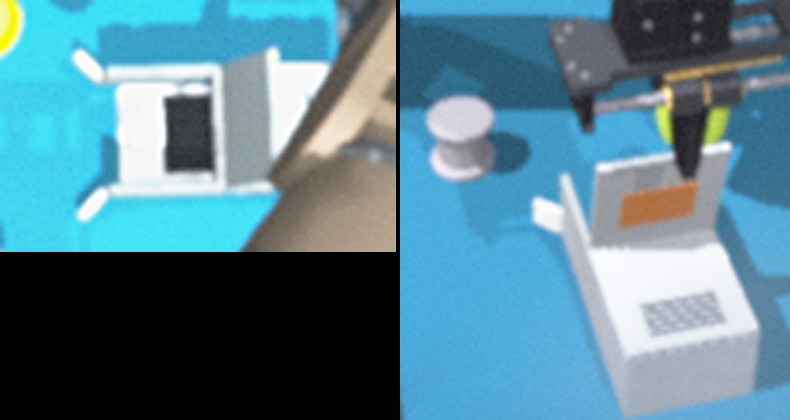

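The phone carrier sits in the bay and its rear edge is past the mouth (crop column 118 against wall ends at 105). The finger is behind the lid in the side view at (690,170). I'll lower it behind the lid and push.

Call:
drive_tool(targets=[{"jaw":0,"travel":[0,0,0.012],"twist":0},{"jaw":0,"travel":[0,0,0.032],"twist":0},{"jaw":0,"travel":[0,0,0.05],"twist":0},{"jaw":0,"travel":[0.005,0,0.057],"twist":0},{"jaw":0,"travel":[0.014,0,0.057],"twist":0},{"jaw":0,"travel":[0.024,0,0.057],"twist":0},{"jaw":0,"travel":[0.034,0,0.057],"twist":0},{"jaw":0,"travel":[0.044,0,0.057],"twist":0}])

```text
t: 11.87
eef_pos: [545.7, -251.5, 160.1]
tcp_rot: [3.14, 0.001, 1.606]
ft_force: [0.0, -2.0, 0.7]
opening: 0.005
grip_force: 0.7
```

Run:
```python
from h import *
c=np.load('pics/top4.npz')
b=np.array([539.12,-135.7]);w=-1.536;R=np.array([[np.cos(w),np.sin(w)],[-np.sin(w),np.cos(w)]])
k=3.6
for p,z in(((118,130),12),((106,75),70),((108,190),70),((165,130),21)): print((R@(atz(c,330+p[0]/k,160+p[1]/k,z)[:2]-b)).round(1))
s=state();print((R@(s['eef_pos'][:2]-b)).round(1),s['eef_pos'][2],s['ft_force'])
```

```text
[14.4  4.2]
[-1. 46.]
[ -1.4 -50.1]
[54.1  2.9]
[116.    2.6] 160.12010282431717 [ 0.01237003 -1.97098639  0.66879456]
```

Call:
drive_tool(targets=[{"jaw":0,"travel":[0.01,0,0],"twist":0},{"jaw":0,"travel":[0.021,0,0],"twist":0},{"jaw":0,"travel":[0.032,0,0.0015],"twist":0},{"jaw":0,"travel":[0.043,0,0.005],"twist":0},{"jaw":0,"travel":[0.053,0,0.0095],"twist":0},{"jaw":0,"travel":[0.063,0,0.015],"twist":0},{"jaw":0,"travel":[0.071,0,0.022],"twist":0},{"jaw":0,"travel":[0.079,0,0.031],"twist":0}])

```text
t: 12.53
eef_pos: [542.5, -172.7, 127.2]
tcp_rot: [3.141, -0.0, 1.606]
ft_force: [0.2, -0.1, 2.2]
opening: 0.005
grip_force: 0.6
```

Call:
drive_tool(targets=[{"jaw":0,"travel":[0.006,0,0.008],"twist":0},{"jaw":0,"travel":[0.012,0,0.019],"twist":0},{"jaw":0,"travel":[0.0155,0,0.029],"twist":0},{"jaw":0,"travel":[0.018,0,0.039],"twist":0},{"jaw":0,"travel":[0.0185,0,0.045],"twist":0},{"jaw":0,"travel":[0.019,0,0.049],"twist":0},{"jaw":0,"travel":[0.019,0,0.051],"twist":0},{"jaw":0,"travel":[0.019,0,0.052],"twist":0}])

```text
t: 13.2
eef_pos: [541.6, -154.6, 76.5]
tcp_rot: [-3.141, -0.001, 1.605]
ft_force: [-6.8, 5.2, 21.9]
opening: 0.004
grip_force: 10.8
```

Call:
drive_tool(targets=[{"jaw":0,"travel":[0,0,-0.002],"twist":0},{"jaw":0,"travel":[0,0,-0.008],"twist":0},{"jaw":0,"travel":[0,0,-0.025],"twist":0},{"jaw":0,"travel":[0,0,-0.05],"twist":0},{"jaw":0,"travel":[0,0,-0.08],"twist":0},{"jaw":0,"travel":[0,0,-0.11],"twist":0},{"jaw":0,"travel":[0,0,-0.13],"twist":0},{"jaw":0,"travel":[0,0,-0.14],"twist":0}])

```text
t: 13.87
eef_pos: [542.6, -155.2, 219.1]
tcp_rot: [3.138, 0.002, 1.606]
ft_force: [-0.4, 0.0, 0.3]
opening: 0.003
grip_force: 0.0
```

Call:
drive_tool(targets=[{"jaw":0,"travel":[0.01,0,0],"twist":0},{"jaw":0,"travel":[0.04,0,0],"twist":0},{"jaw":0,"travel":[0.075,0,0],"twist":0},{"jaw":0,"travel":[0.11,0,0],"twist":0},{"jaw":0,"travel":[0.14,0,0],"twist":0},{"jaw":0,"travel":[0.165,0,0],"twist":0},{"jaw":0,"travel":[0.18,0,0],"twist":0},{"jaw":0,"travel":[0.18,0,0],"twist":0}])

```text
t: 14.53
eef_pos: [534.6, 28.2, 214.4]
tcp_rot: [-3.139, -0.001, 1.609]
ft_force: [0.1, -0.2, -0.1]
opening: 0.004
grip_force: 0.0
```

Run:
```python
from h import *
b=snap('side','side5.png');a=snap('top','top5.png');s=state();print(s['t'],s['eef_pos'],s['ft_force'])
A=cv2.resize(a['frame'][100:270,265:445,::-1],None,fx=2.2,fy=2.2,interpolation=cv2.INTER_CUBIC)
B=cv2.resize(b['frame'][130:320,270:420,::-1],None,fx=2.6,fy=2.6,interpolation=cv2.INTER_CUBIC)
o=np.zeros((500,795,3),np.uint8);o[:A.shape[0],:A.shape[1]]=A;o[:B.shape[0],400:400+B.shape[1]]=B
cv2.imwrite('pics/m5.png',o)
w=-1.536;R=np.array([[np.cos(w),-np.sin(w)],[np.sin(w),np.cos(w)]])
for y in(52,-52):
  q=(proj(b,[*(R@[-18,y]+[539.12,-135.7]),76.5])-[270,130])*2.6+[400,0];print('expected shut edge in mosaic',q.round())
```

```text
14.6333 [535.05649051  25.70536175 214.72973904] [ 0.71058485 -0.41061535 -0.41406261]
expected shut edge in mosaic [635. 247.]
expected shut edge in mosaic [533. 264.]
```

View pics/m5.png

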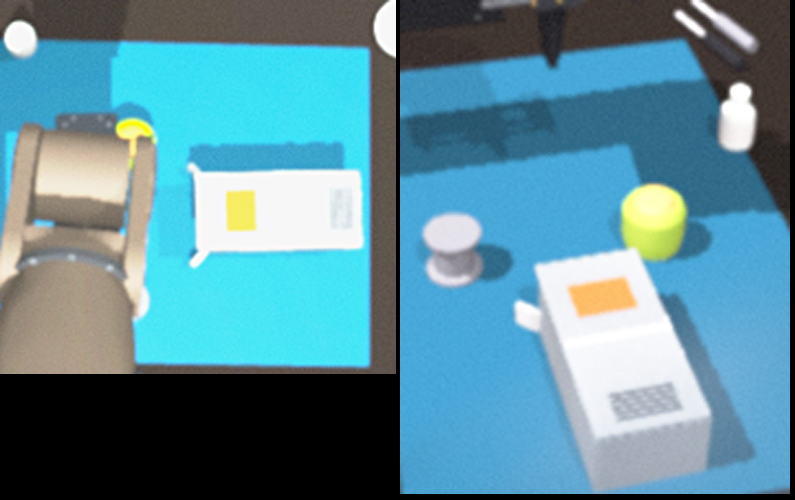

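The lid is down and level. Its free edge runs (536,264)–(636,248), matching the expected (533,264)–(635,247). The spool, pot and flux are upright and in place, and the arm is clear of everything.

```bash
python3 -c "
from cell import *
print(job_done())"
```

```text
the job is handed in; nothing more can be done
None
```

The job is handed in: the carrier stands home against the back of the UV box, the lid is shut over it, and the tip cleaner, spool and flux bottle were left undisturbed (about 15 s used).

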